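# Third hand for the nest box: hold the front panel home while it is screwed

### The arm

A 6-joint arm with a two-finger parallel gripper is mounted at the origin on the work surface. World frame = base frame: x ahead of the robot, y to its left, z up, the work surface at z = 0. Lengths are in m, angles in rad, forces in N, time in s.
With the tool pointing down it reaches from about 0.275 to 1 m from the base axis. Payload 8.4 kg.
Tool frame: the origin (TCP) lies on the centre line of the jaws, within the pads' length; the fingertips stand 17 mm ahead of it and the grasp point (between the pads) lies 2 mm behind it (bot.tcp_to_tips is the y of the fingertips in the tool frame, in m); y points along the fingers, z is the direction in which the jaws open and shut, and the axes are right-handed (so a half turn about y gives the same grasp; the last joint's range is limited). The gripper opens to 85 mm and grips with 20 to 120 N. Pads are 22 mm wide; open, the fingers measure 114 mm over their backs; the gripper's body (76 mm by 85 mm) begins 54 mm behind the grasp point. The pads swing forward as they close: fully open they stand 13 mm farther back than shut.
Start: joints at [1.327, 0.353, 1.633, -0, 1.155, -0.002], TCP at [0.15, 0.607, 0.248] pointing down, gripper open.
Joint ranges: [-2.63, 2.63], [-0.92, 2.1], [0.06, 2.66], [-1.3, 4.44], [0, 2.69], [-3.02, 3.02]. Speed limits (rad/s): [2.22, 2.22, 2.79, 3.14, 3.14, 3.14].

### API

Orientations are given as a unit quaternion [x, y, z, w].
In Python, from workcell import bot, hand, kinematics, get_obs, vision, hand_in gives the robot as it stands. The module is installed in compiled form; this text tells all that it offers. Calls block until the motion is done:
- bot.reach(position, orientation): joint-space move of the TCP to a pose.
- bot.servo_line(position, ori=None, velocity=0.15): straight line of the TCP; ori=None keeps the orientation; velocity is the mean speed in m/s.
- bot.goto_joints(angles): joint-space move.
- hand.move_gripper(opening, strength=None): finger opening in m; strength is the grip in N (None keeps the last); returns when the fingers have stopped.
- bot.dwell(seconds).
- kinematics.solve_ik(position, orientation): joint angles nearest the present ones, or None.
- get_obs(): the state.
- vision.read_camera(name): name is "scene" or "top"; returns a dict with "frame" (480x640x3 uint8, red, green, blue), "intrinsics" (3x3 intrinsics, pixels), "view" (4x4, takes a point from world to camera coordinates). Camera axes: x right, y down, z forward; pixel columns grow to the right and rows downward; lengths in m; the calibration is good to about 2 mm. A picture is of the moment at which its call begins. There is no depth.
A pose or a line that the arm cannot do raises bot.IKError and nothing moves.
- hand_in(): hands the job in, once; it reports no verdict.
The state is a dict: "time_s": time; "joint_pos": joint angles; "joint_vel": joint speeds; "joint_efforts": joint torques, N m; "position": TCP position; "orientation": TCP orientation; "wrist_force": force on the tool from outside, world axes, zero at the start; "ft_torque": the same for the moment, N m; "gripper_width": finger opening in m.
Only numpy, scipy, OpenCV 4.12 (cv2) and the standard library are available. Lean on these libraries where they do the work, as an engineer would, in place of code of your own. Each camera call takes 0.05 s, during which the arm holds its last target. There are 200 camera calls.

### The job

A colleague is putting a wooden bird nest box together and needs a third hand. Take the front panel (the one with the round hole and the perch) out of the rack, stand its lower edge fully down in the groove along the front of the box floor, perch outwards and its ends flush with the box's sides, and gently press it flat against the front edges of both side boards with a steady push of about 12 N for the screws. Finish while still holding and pressing it like that (keep it up for at least two seconds and do not let go at the end), and leave everything else where it is.

Things in the scene. Friction and masses are not known exactly. Their poses are not given: they have to be found in the camera images.
- front_mid (a point): Centre of the front panel: plywood 10 mm thick (its x), 150 mm wide (its y), 140 mm high (its z), 0.12 to 0.2 kg, with a round 36 mm hole just above this point. Its x points out of its outer face, where the perch sits. At the start it stands upright in one of the rack's slots, perch away from the robot; its top edge, 70 mm above this point, is free to be pinched across the 10 mm.
- perch_tip (a point): Free end of the perch, a light wooden dowel 10 mm thick that stands 40 mm straight out of the front panel's outer face, on its middle line, 42 mm above its lower edge (28 mm below the panel's centre).
- front_panel: The same front panel as a body; origin at the middle of its lower edge, axes as for its centre.
- nest_box: The open nest box on its white board, all fixed. Origin at table level, mid-way between the side boards, in the plane of their front edges; x points straight out of its open front (away from the robot, up to 20 degrees askew), y to its left, z up. 150 mm wide (y -75 to 75), 150 mm deep (x -150 to 0), top 161 mm up, floor 30 mm up, empty, no roof. Panel centre when home: x 5, y 0, z 91 mm here.
- groove (a point): Middle of the bottom of the groove along the front of the box's floor; axes as the nest box. The groove is 18 mm wide (from 2 mm behind to 16 mm before the plane of the side boards' front edges), 9 mm deep, its bottom 21 mm above the table, open at both ends; a 10 mm thick lip, top 30 mm above the table, closes it in front. The white board is 12 mm high and ends 45 mm before that plane.
- box_walls: The box's three upright boards together (back and both sides), rigid 10 mm plywood, 30 to 161 mm above the table. Origin and axes as the nest box. The front edges of the two side boards (each 10 mm wide, at y -75 to -65 and 65 to 75 mm) take the push of the panel; a panel that is home ends level with their tops and outer faces.
- rack: Dark wooden rack for panels, fixed, 190 mm (its x) by 170 mm (its y); origin under its middle at table level. Its two slots run along its y at x = -40 and +40 mm, 14 mm wide, between teeth that reach 62 mm above the table; the slot bottoms are 12 mm above the table. Which slot holds which panel varies.
- side_panel: Plain plywood panel without hole or perch, 10 x 150 x 131 mm, standing in the other slot of the rack (slots 80 mm apart). Origin at the middle of its lower edge. To be left alone.
- driver: Blue and black cordless screwdriver lying on its side, about 190 x 150 x 46 mm. Left alone.
- screw_dish: Round steel dish with screws, 90 mm wide, 24 mm high. Left alone.
- roof_panel: Roof panel of the nest box lying flat, 165 x 170 x 20 mm with its battens. Left alone.
- spray_bottle: White and green spray bottle, 58 mm wide, 172 mm high. Left alone.
- shampoo: Amber shampoo bottle with a yellow label, 52 mm wide, 150 mm high. Left alone.
- seed_feeder: Green plastic bird seed feeder, an open tray of 55 x 105 x 50 mm. Left alone.
Not all that is in view belongs to the job. Of the things shaped like the front_panel, the wooden one is meant.

How it is judged:
By the outcome, as a careful person would: the job done as asked, in the order asked, and still so for the second after the job is handed in, while the arm keeps its last pose, push and grip.
It also fails if it takes over 64 s, if anything falls off the work surface, if the arm or the gripper's body presses on something with over 40 N, if the wrist force passes 120 N, or if a joint passes its speed limit or range.

## Working session

There is one attempt and no reset: what is moved stays moved. The work goes in short steps, each a Python script; the robot and the scene stay as the last script left them, time stands still between calls to the robot, and variables do not carry over. Pictures are saved under pics/ and viewed, about 8 in all and at most 12, crops included, and the job is handed in when it is done.

```bash
mkdir -p pics; python3 - <<'E'
from workcell import vision,get_obs
import cv2,numpy as np
for n in("scene","top"):
    d=vision.read_camera(n); cv2.imwrite(f"pics/{n}0.png",d["frame"][...,::-1]); print(n,d["intrinsics"].tolist(),np.round(d["view"],4).tolist())
o=get_obs();print(o["time_s"],o["orientation"],o["wrist_force"])
E
```

```text
scene [[500.4569455824336, 0.0, 316.5081985300067], [0.0, 500.4569455824336, 239.3024515675216], [0.0, 0.0, 1.0]] [[0.7566, 0.6538, -0.0067, -0.4788], [0.5573, -0.6502, -0.5163, -0.2223], [-0.342, 0.3869, -0.8564, 1.7121], [0.0, 0.0, 0.0, 1.0]]
top [[450.98248435606854, 0.0, 318.63278371204495], [0.0, 450.98248435606854, 235.21394990194293], [0.0, 0.0, 1.0]] [[0.0065, -1.0, 0.001, 0.0951], [-0.9783, -0.0065, -0.2069, 0.5402], [0.2069, 0.0004, -0.9784, 1.1559], [0.0, 0.0, 0.0, 1.0]]
0.1 [ 0.7023904  -0.08532422  0.08522923 -0.70150088] [0.24520774 0.44724322 0.00549434]
```

View pics/scene0.png

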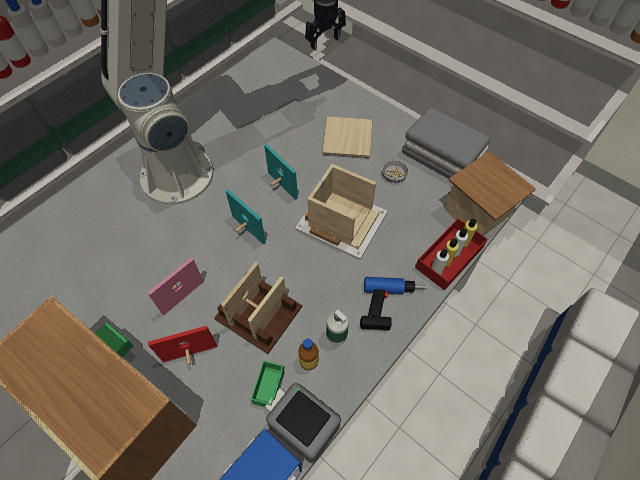

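View pics/top0.png

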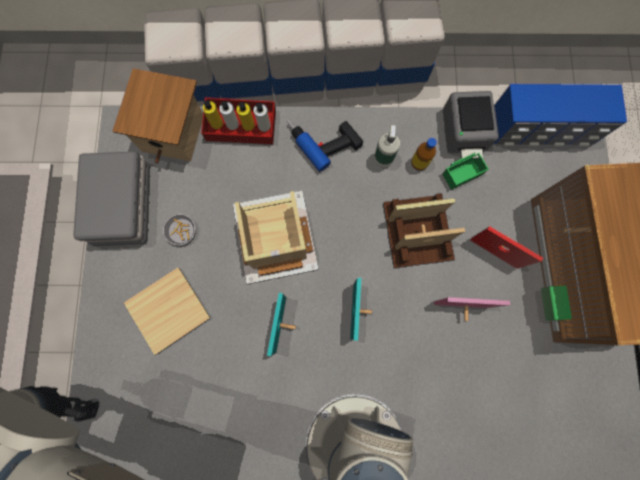

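The scene picture shows the rack at about (258,305) with two wooden panels. The near one, (242,293), has a dowel at (250,299); the far one, (268,305), looks plain. The nest box is at (342,205). In the top picture the rack is at (420,230) and the box at (272,235).

Things that could be taken for the front panel, by scene pixel:
- teal at (282,170)
- teal at (246,216)
- pink at (176,285)
- red at (183,344)
- wooden, plain, in the far slot at (268,305)
- wooden with perch, in the near slot at (242,293): this is my choice, to be checked in a crop.

```bash
python3 - <<'E'
import cv2,numpy as np
s=cv2.imread("pics/scene0.png");t=cv2.imread("pics/top0.png")
r=lambda im,x,y,w,h:cv2.resize(im[y:y+h,x:x+w],(400,300),interpolation=cv2.INTER_CUBIC)
a=np.hstack([r(s,205,252,108,81),r(s,290,160,108,81)]);b=np.hstack([r(t,375,190,108,81),r(t,225,190,108,81)])
cv2.imwrite("pics/crop1.png",np.vstack([a,b]))
E
```

```text
(no output)
```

View pics/crop1.png

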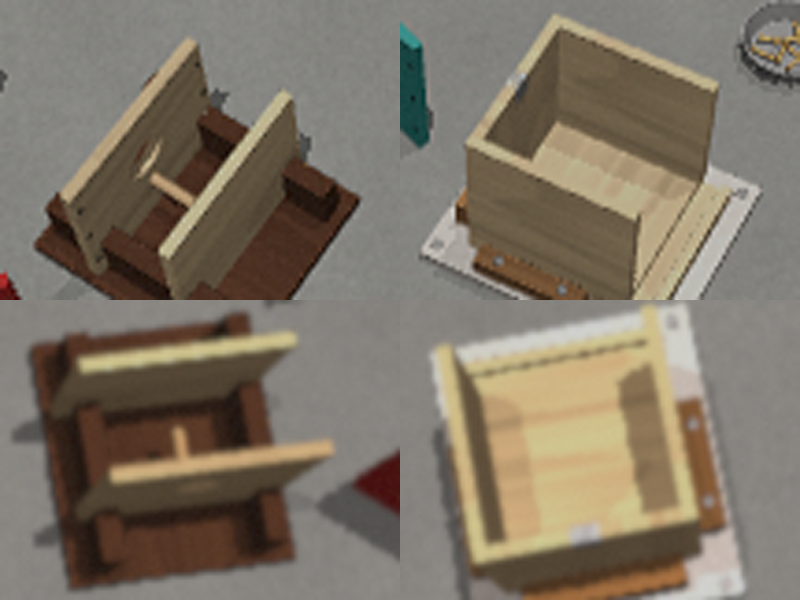

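The crop confirms it: the near-slot panel has the hole at crop (148,158) and the perch at (172,190), pointing away from the robot. The far-slot one is plain. The box's open front with groove and lip faces away from the robot. Next I measure the corners in both views.

```bash
cat > h.py <<'E'
import cv2,numpy as np
from workcell import vision
def ray(d,p):
    K=d["intrinsics"];T=np.array(d["view"]);R=T[:3,:3]
    v=R.T@np.linalg.solve(K,[p[0],p[1],1]); return -R.T@T[:3,3],v
def plane(d,p,z):
    c,v=ray(d,p); return c+v*(z-c[2])/v[2]
def tri(d1,p1,d2,p2):
    c1,v1=ray(d1,p1);c2,v2=ray(d2,p2)
    s=np.linalg.lstsq(np.c_[v1,-v2],c2-c1,rcond=None)[0]
    a,b=c1+v1*s[0],c2+v2*s[1]; return (a+b)/2,np.linalg.norm(a-b)
def sub(d,p,w=3):
    g=cv2.cvtColor(d["frame"],cv2.COLOR_RGB2GRAY)
    q=cv2.cornerSubPix(g,np.float32(p).reshape(-1,1,2),(w,w),(-1,-1),(3,50,.01)).reshape(-1,2)
    return q
E
python3 - <<'E'
from h import *
S=vision.read_camera("scene");T=vision.read_camera("top")
np.set_printoptions(precision=4,suppress=True)
k=3.704
s=lambda a,o:np.array(a)/k+o
bs=s([(240,215),(315,85),(68,143),(160,15)],(290,160)); bt=s([(255,8),(36,48),(297,240),(74,262)],(225,190))
ps=s([(65,195),(188,38)],(205,252)); 
for n,a,b in(("box",bs,bt),):
    A,B=sub(S,a,2),sub(T,b,2); print("moved",A-a,B-b)
    for p,q in zip(A,B): print(n,tri(S,p,T,q),plane(S,p,.161),plane(T,q,.161))
# panel top: mask of bright wood in top view
hsv=cv2.cvtColor(T["frame"],cv2.COLOR_RGB2HSV)
print(T["frame"][226:246,430].tolist())
m=cv2.inRange(hsv,(10,50,180),(35,200,255))
n,l,st,ce=cv2.connectedComponentsWithStats(m)
for i in range(1,n):
    if st[i,4]>60:
        r=cv2.minAreaRect(np.argwhere(l==i)[:,::-1].astype(np.float32)); print(st[i],r)
        if 380<ce[i,0]<480:
            q=cv2.boxPoints(r); print([plane(T,x,.152) for x in q])
hs=cv2.cvtColor(S["frame"],cv2.COLOR_RGB2HSV); m=cv2.inRange(hs,(10,50,180),(35,200,255))
n,l,st,ce=cv2.connectedComponentsWithStats(m)
for i in range(1,n):
    if st[i,4]>40 and 205<ce[i,0]<320 and 250<ce[i,1]<340:
        r=cv2.minAreaRect(np.argwhere(l==i)[:,::-1].astype(np.float32)); q=cv2.boxPoints(r);print("scene",st[i],r,[plane(S,x,.152) for x in q])
E
```

```text
moved [[-0.1249 -0.8902]
 [-0.4566  1.1439]
 [-0.8824 -0.0178]
 [-1.8678 -0.7856]] [[-0.     -0.    ]
 [ 0.      0.    ]
 [ 0.5589 -1.1601]
 [ 0.3627  0.0479]]
box (array([0.6298, 0.1648, 0.1611]), np.float64(0.008584151776640524)) [0.6319 0.1688 0.161 ] [0.6271 0.1614 0.161 ]
box (array([0.5999, 0.3084, 0.1501]), np.float64(0.004032593964495712)) [0.6033 0.2991 0.161 ] [0.598 0.308 0.161]
box (array([0.477 , 0.134 , 0.1458]), np.float64(0.009657853862508677)) [0.487  0.1302 0.161 ] [0.4714 0.1297 0.161 ]
box (array([0.4537, 0.2767, 0.1596]), np.float64(0.001879193619541339)) [0.4549 0.2767 0.161 ] [0.4529 0.2757 0.161 ]
[[90, 57, 39], [90, 56, 38], [90, 56, 39], [92, 59, 41], [99, 65, 48], [128, 97, 69], [171, 140, 100], [200, 166, 120], [203, 170, 123], [184, 156, 112], [136, 117, 85], [94, 80, 59], [88, 74, 55], [96, 80, 59], [98, 82, 61], [88, 74, 55], [80, 67, 51], [76, 64, 47], [71, 59, 43], [55, 42, 30]]
[ 235  191   70   69 2388] ((269.36541748046875, 225.32693481445312), (58.44261169433594, 61.77658462524414), 78.69007110595703)
[397 199  58  10 155] ((425.4913330078125, 203
[... 468 characters left out ...]
1, -0.115 ,  0.152 ])]
[ 125  268   84   86 3850] ((165.5487060546875, 310.5450439453125), (59.521419525146484, 66.44251251220703), 56.82148742675781)
scene [231 263  26  30  85] ((243.94822692871094, 277.8548583984375), (2.744159698486328, 38.25490188598633), 38.36748504638672) [array([ 0.5291, -0.222 ,  0.152 ]), array([ 0.5136, -0.1173,  0.152 ]), array([ 0.5217, -0.1173,  0.152 ]), array([ 0.5369, -0.2218,  0.152 ])]
scene [248 277  35  44 146] ((265.3652038574219, 298.39788818359375), (2.8018996715545654, 54.202266693115234), 37.14668655395508) [array([ 0.6166, -0.2471,  0.152 ]), array([ 0.5959, -0.1025,  0.152 ]), array([ 0.6039, -0.1023,  0.152 ]), array([ 0.6241, -0.2466,  0.152 ])]
```

Measured values, all within reach and matching the stated sizes:
- **Panel:** top edge centre at about (0.528, -0.188, 0.152), yaw about 8°. Width came out at 149 mm against 150.
- **Box:** front middle at about (0.613, 0.235), yaw about 11.7°. Width came out at 149.5 mm.

Now I go for the grasp.

```bash
cat >> h.py <<'E'
from workcell import bot,hand,kinematics,get_obs,hand_in
from scipy.spatial.transform import Rotation as Ro
np.set_printoptions(precision=4,suppress=True)
def ori(yawdeg,flip=1,pitch=0):
    "tool down, tool z = flip*panel normal; pitch>0 tilts panel top outwards (deg)"
    z=flip*np.array([np.cos(np.radians(yawdeg)),np.sin(np.radians(yawdeg)),0]);y=np.array([0,0,-1.])
    R=Ro.from_matrix(np.c_[np.cross(y,z),y,z])
    ax=[-np.sin(np.radians(yawdeg)),np.cos(np.radians(yawdeg)),0]
    return (Ro.from_rotvec(np.radians(pitch)*np.array(ax))*R).as_quat()
def st(m=""):
    o=get_obs();print(m,round(o["time_s"],2),"p",np.array(o["position"]),"F",np.array(o["wrist_force"]),"M",np.array(o["ft_torque"]),"w",round(o["gripper_width"],4));return o
E
python3 - <<'E'
from h import *
print(Ro.from_quat(get_obs()["orientation"]).as_matrix())
for f in(1,-1):
    for p,y in(([.528,-.188,.30],8),([.528,-.188,.136],8),([.62,.235,.34],11.7),([.62,.235,.145],11.7)):
        print(f,kinematics.solve_ik(p,ori(y,f)))
E
```

```text
[[ 0.9709 -0.0002  0.2394]
 [-0.2394 -0.0008  0.9709]
 [ 0.     -1.     -0.0008]]
1 [-0.3447  0.2059  1.7147 -0.      1.2209 -0.4844]
1 [-0.3447  0.3879  1.8684 -0.      0.8853 -0.4844]
1 [ 0.36    0.346   1.4401 -0.      1.3555  0.1558]
1 [ 0.36    0.5151  1.6301 -0.      0.9964  0.1558]
-1 [-0.3447  0.2059  1.7147 -0.      1.2209  2.6572]
-1 [-0.3447  0.3879  1.8684 -0.      0.8853  2.6572]
-1 [ 0.36    0.346   1.4401 -0.      1.3555 -2.9858]
-1 [ 0.36    0.5151  1.6301 -0.      0.9964 -2.9858]
```

```bash
python3 - <<'E'
from h import *
q=ori(8)
hand.move_gripper(0.05,40)
bot.reach([.528,-.188,.26],q); st("above")
bot.servo_line([.528,-.188,.136],q,0.12); st("down")
d=vision.read_camera("scene");e=vision.read_camera("top")
r=lambda im,x,y:cv2.resize(im[y:y+90,x:x+120,::-1],(400,300),interpolation=cv2.INTER_CUBIC)
cv2.imwrite("pics/g1.png",np.hstack([r(d["frame"],200,235),r(e["frame"],375,180)]))
E
```

```text
above 3.73 p [ 0.5282 -0.1874  0.26  ] F [ 0.178  -0.037  -0.2352] M [ 0.0328 -0.0698  0.0173] w 0.0499
down 4.91 p [ 0.5285 -0.1882  0.1367] F [0.1314 0.2891 0.5771] M [-0.0177 -0.0206  0.0389] w 0.05
```

View pics/g1.png

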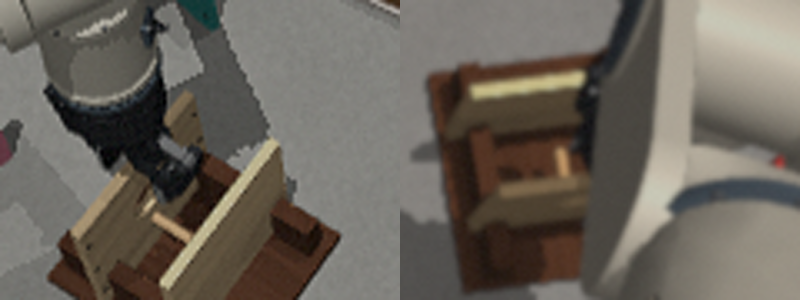

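The picture shows the fingers straddling the panel's top edge, at about left-crop (165,180), without touching. I close and lift.

```bash
python3 - <<'E'
from h import *
q=ori(8)
hand.move_gripper(0.0,60); bot.dwell(.2); st("grip")
bot.servo_line([.528,-.188,.15],q,0.05); st("lift1")
bot.servo_line([.528,-.188,.345],q,0.15); bot.dwell(.3);st("up")
d=vision.read_camera("scene");e=vision.read_camera("top")
cv2.imwrite("pics/g2.png",np.hstack([cv2.resize(d["frame"][120:360,150:390,::-1],(400,400)),cv2.resize(e["frame"][100:340,330:570,::-1],(400,400))]))
# clear view of the box now in both cameras
np.savez("clear.npz",s=d["frame"],t=e["frame"])
E
```

```text
grip 5.65 p [ 0.5283 -0.1881  0.1364] F [-0.4868  0.0799  5.2202] M [ 0.0399  0.0643 -0.    ] w 0.0091
lift1 6.08 p [ 0.5281 -0.188   0.1503] F [-0.4908  0.3717 -1.5862] M [-0.0142 -0.0159 -0.025 ] w 0.0094
up 7.83 p [ 0.5279 -0.188   0.3446] F [ 0.9878  0.2    -0.298 ] M [ 0.0265 -0.0368  0.0254] w 0.009
```

View pics/g2.png

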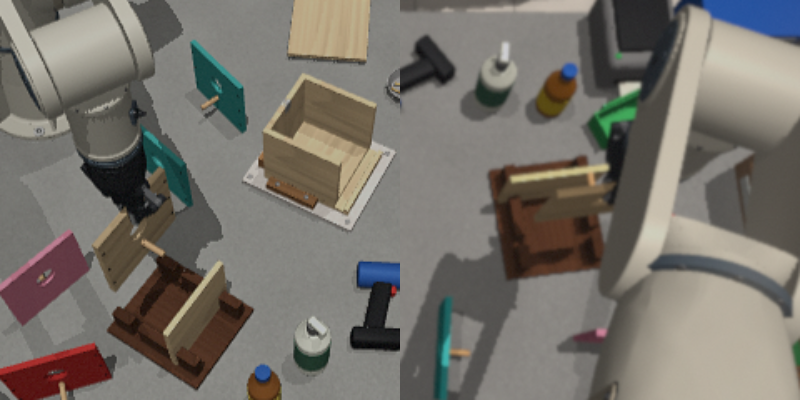

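The panel is held level, with the perch outward, at left-crop (150,245). I carry it to just above the groove and compare it with the box from close by.

```bash
cat >> h.py <<'E'
B=np.array([.612,.2345]);YAW=11.7
def box(x,y,z,B=B,yaw=YAW):
    c,s=np.cos(np.radians(yaw)),np.sin(np.radians(yaw)); return np.array([B[0]+c*x-s*y,B[1]+s*x+c*y,z])
def tobox(p):
    c,s=np.cos(np.radians(YAW)),np.sin(np.radians(YAW));d=np.array(p)[:2]-B;return np.array([c*d[0]+s*d[1],-s*d[0]+c*d[1],p[2]])
E
python3 - <<'E'
from h import *
q=ori(YAW)
bot.reach(box(.014,0,.36),q)
bot.servo_line(box(.014,0,.168),q,.15); bot.dwell(.3); st("pre")
d=vision.read_camera("scene");e=vision.read_camera("top")
cv2.imwrite("pics/s3.png",d["frame"][...,::-1]);cv2.imwrite("pics/t3.png",e["frame"][...,::-1])
cv2.imwrite("pics/p3.png",np.hstack([cv2.resize(d["frame"][140:260,280:400,::-1],(600,600),interpolation=cv2.INTER_CUBIC)]))
E
```

```text
pre 11.28 p [0.6259 0.2374 0.1684] F [ 0.664  -0.3454 -1.573 ] M [-0.005  -0.0121  0.0183] w 0.0091
```

View pics/p3.png

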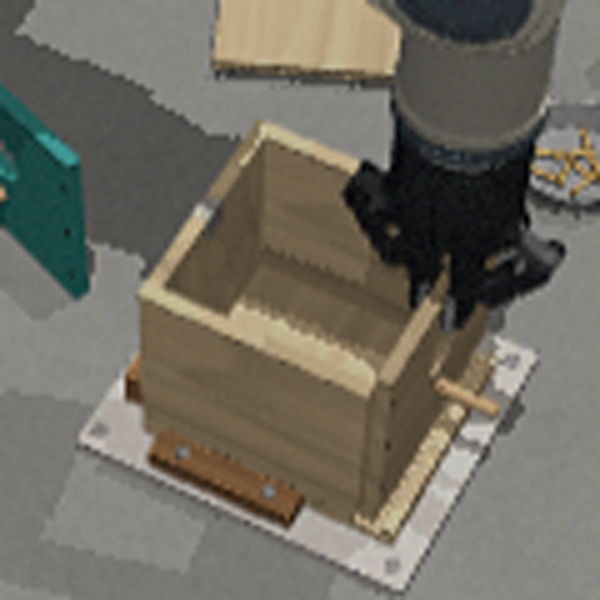

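The panel hangs just in front of the box. Its right end, corner at (375,375), lies on the extension of the box's right outer face through (140,295) and (365,392), to about 1 mm. Now I feel for the side boards' front edges above the lip.

```bash
python3 - <<'E'
from h import *
q=ori(YAW);n=np.array([np.cos(np.radians(YAW)),np.sin(np.radians(YAW)),0])
F0=np.array(get_obs()["wrist_force"]);M0=np.array(get_obs()["ft_torque"])
x=.014
while x>-.008:
    x-=.001; bot.servo_line(box(x,0,.168),q,.03); bot.dwell(.05)
    o=get_obs();f=(np.array(o["wrist_force"])-F0)@n;print(round(x,4),tobox(o["position"]),round(f,2),np.array(o["ft_torque"])-M0)
    if f>3:break
print(get_obs()["time_s"])
E
```

```text
0.013 [ 0.013 -0.     0.168] -0.37 [ 0.0317  0.0572 -0.024 ]
0.012 [0.012 0.    0.168] 0.08 [-0.0069 -0.0462 -0.0491]
0.011 [ 0.011 -0.     0.168] -0.07 [ 0.019   0.0231 -0.0683]
0.01 [0.0102 0.     0.1681] 0.97 [ 0.0467 -0.2255  0.0736]
0.009 [0.0099 0.     0.1682] 5.29 [ 0.1936 -0.8816  0.2561]
12.875
```

Contact came 5 mm earlier than estimated. The moment puts it at the right board (about 58 mm off centre), so the yaw is a little low. I turn it until both boards share the load.

```bash
python3 - <<'E'
from h import *
n=np.array([np.cos(np.radians(YAW)),np.sin(np.radians(YAW)),0])
bot.servo_line(box(.014,0,.168),ori(YAW),.05);bot.dwell(.1)
for yaw in(12.7,13.7,14.7):
    bot.servo_line(box(.013,0,.168),ori(yaw),.03);bot.dwell(.1)
    o=get_obs();F0=np.array(o["wrist_force"]);M0=np.array(o["ft_torque"])
    x=.013
    while x>.004:
        x-=.001; bot.servo_line(box(x,0,.168),ori(yaw),.04); bot.dwell(.05)
        o=get_obs();f=(np.array(o["wrist_force"])-F0)@n
        if f>5:break
    print(yaw,x,tobox(o["position"]),f,(np.array(o["ft_torque"])-M0),"yb",-(o["ft_torque"][2]-M0[2])/f)
print(get_obs()["time_s"])
E
```

```text
12.7 0.008999999999999998 [ 0.0101 -0.      0.1682] 6.297282943061681 [-0.0279 -1.061  -0.4392] yb 0.06975216690620475
13.7 0.009999999999999998 [ 0.0111 -0.      0.1682] 7.323704773197733 [ 0.1262 -1.2499 -0.5103] yb 0.06967309299292317
14.7 0.009999999999999998 [ 0.0119 -0.      0.1685] 6.761938207830848 [-0.0298 -1.2344 -0.5045] yb 0.07461179666248514
17.3083
```

Both boards share the load at about yaw 12.2°, with the front plane 4.7 mm further out than estimated. I update and go down into the groove until it bottoms.

```bash
cat >> h.py <<'E'
B=box(.0047,0,0)[:2].copy();YAW=12.2
def box(x,y,z):
    c,s=np.cos(np.radians(YAW)),np.sin(np.radians(YAW)); return np.array([B[0]+c*x-s*y,B[1]+s*x+c*y,z])
N=np.array([np.cos(np.radians(YAW)),np.sin(np.radians(YAW)),0]);L=np.array([-N[1],N[0],0])
E
python3 - <<'E'
from h import *
q=ori(YAW)
bot.servo_line(box(.0078,0,.168),q,.05);bot.dwell(.1)
o=get_obs();F0=np.array(o["wrist_force"])
bot.servo_line(box(.0078,0,.149),q,.06);bot.dwell(.1)
z=.149
while z>.139:
    o=get_obs();f=np.array(o["wrist_force"])-F0;print(round(z,4),tobox(o["position"]),f@N,f@L,f[2])
    if f[2]>5:break
    z-=.001;bot.servo_line(box(.0078,0,z),q,.03);bot.dwell(.05)
d=vision.read_camera("scene");print(get_obs()["time_s"])
cv2.imwrite("pics/s4.png",d["frame"][...,::-1])
cv2.imwrite("pics/p4.png",cv2.resize(d["frame"][160:255,320:400,::-1],(500,594),interpolation=cv2.INTER_CUBIC))
E
```

```text
0.149 [ 0.0079 -0.      0.1491] -0.6829773997494643 0.70959363662683 -1.7536231124880233
0.148 [0.0079 0.     0.1481] -0.9926502046543656 0.27750510236011056 -0.8416190530073651
0.147 [ 0.0078 -0.      0.147 ] -0.5763263047757116 0.08816067176842658 -0.3511097794994764
0.146 [ 0.0078 -0.      0.1459] -0.7358500456724967 -0.2656600975469377 -0.7658569160643145
0.145 [0.0082 0.0001 0.1454] 0.025575333747609653 0.9279522288643758 2.21977291621368
0.144 [0.0084 0.0001 0.1454] -2.1090735497015185 0.9737258717367404 11.073655937574323
19.775
```

View pics/p4.png

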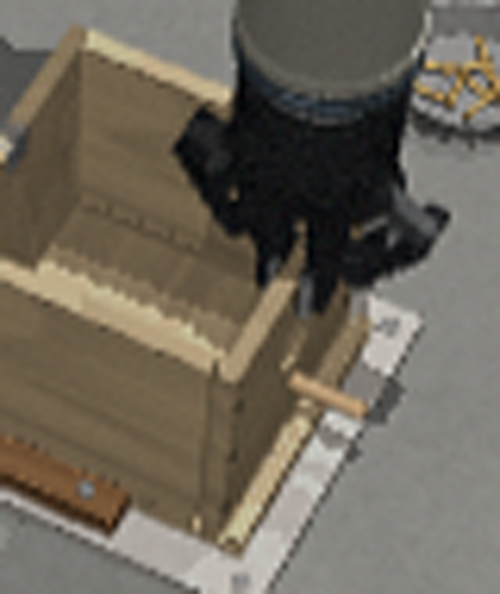

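It bottomed at TCP z 0.1454 (0.145 expected), and the right end looks flush at (215–240, 368–382). I check flushness numerically, and from the top camera too.

```bash
python3 - <<'E'
from h import *
d=vision.read_camera("scene");e=vision.read_camera("top")
g=cv2.GaussianBlur(cv2.cvtColor(d["frame"],cv2.COLOR_RGB2GRAY),(3,3),0).astype(float)
pts=[]
for c in range(314,362):
    r0=int(round(219.5+(c-354)*.448)); p=g[r0-5:r0+6,c]; dd=p[1:]-p[:-1]
    i=np.argmin(dd)
    if 0<i<9:
        a,b,cc=dd[i-1:i+2]; i=i+(a-cc)/(2*(a-2*b+cc))
    pts.append((c,r0-5+i+.5,dd.min()))
P=np.array(pts);w=(P[:,0]<352)&(P[:,2]<-15);k=np.polyfit(P[w,0],P[w,1],1);print(k)
res=P[:,1]-np.polyval(k,P[:,0])
for a,b in zip(P[-16:],res[-16:]):print(a,round(b,2))
print("rms",res[w].std())
a=cv2.resize(d["frame"][205:250,335:375,::-1],(400,450),interpolation=cv2.INTER_CUBIC)
b=cv2.resize(e["frame"][180:225,225:265,::-1],(400,450),interpolation=cv2.INTER_CUBIC)
cv2.imwrite("pics/p5.png",np.hstack([a,b]))
E
```

```text
[ 0.4478 60.9018]
[346.  215.6 -29. ] -0.26
[347.     216.2273 -27.    ] -0.08
[348.     216.5652 -28.    ] -0.19
[349.     217.1765 -25.    ] -0.02
[350.   217.65 -27.  ] 0.0
[351.     218.2632 -26.    ] 0.17
[352.     218.6087 -29.    ] 0.07
[353.     218.5385 -26.    ] -0.45
[354.     217.8462 -22.    ] -1.59
[355.  219.8 -18. ] -0.09
[356.     220.3462 -28.    ] 0.01
[357.   220.36 -29.  ] -0.42
[358.     219.7692 -24.    ] -1.46
[359.  218.6 -18. ] -3.08
[360.  217.5 -13. ] -4.63
[361.  224.5  -1. ] 1.93
rms 0.12795411311678975
```

View pics/p5.png

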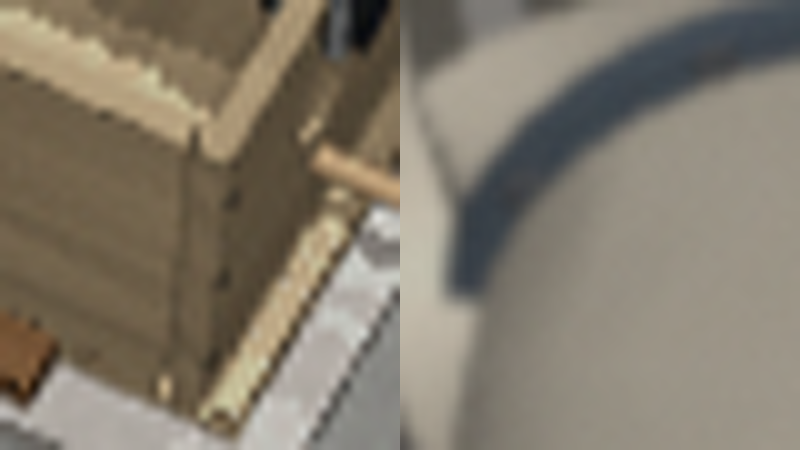

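The right end is flush with the side board: edge residuals at the panel columns 355 and 356 are −0.09 and 0.01 px, against about 0.27 px/mm, so well under 1 mm. The top view is blocked by the arm. Next I press lightly at a few pitches to find the flat fit.

```bash
python3 - <<'E'
from h import *
Z=.1452
bot.servo_line(box(.0078,0,Z),ori(YAW),.03);bot.dwell(.2)
for pitch in(-1,-.5,0,.5,1):
    bot.servo_line(box(.0085,0,Z),ori(YAW,1,pitch),.03);bot.dwell(.15)
    o=get_obs();F0=np.array(o["wrist_force"]);M0=np.array(o["ft_torque"]);x=.0085
    while x>-.002:
        x-=.0007; bot.servo_line(box(x,0,Z),ori(YAW,1,pitch),.03); bot.dwell(.05)
        o=get_obs();F=np.array(o["wrist_force"])-F0;M=np.array(o["ft_torque"])-M0;f=F@N
        if f>6:break
    p=np.array(o["position"]);print(pitch,round(x,4),"xTCP",(p-box(0,0,0))@N,p[2],"f",f,"Fz0",F0[2],"dFz",F[2],"h",-(M@L)/f,"yb",-M[2]/f)
print(get_obs()["time_s"])
E
```

```text
-1 0.005 xTCP 0.005565175699501004 0.1454369056075813 f 6.99361701458141 Fz0 10.860735617029164 dFz -5.9590279237161905 h 0.2815833097158112 yb 0.021329598240048132
-0.5 0.0057 xTCP 0.00617218357667656 0.1454538608693678 f 6.021687103102797 Fz0 9.213044061116992 dFz -3.7941646897631554 h 0.2340819109229513 yb 0.0004588726869668032
0 0.0043 xTCP 0.005196133547064095 0.14539334622528977 f 6.999527164620474 Fz0 8.003944495861088 dFz -4.624688566681939 h 0.17749336114238867 yb 0.02077574554299922
0.5 0.0043 xTCP 0.005193132605947136 0.14544492363242204 f 7.9208281658277935 Fz0 11.072324534181599 dFz -7.737898371578148 h 0.24968869007784594 yb -0.009773281819374976
1 0.005 xTCP 0.005938399159802807 0.14544861003085893 f 6.34962703716268 Fz0 9.200521965281752 dFz -4.948513345078718 h 0.26152119836702153 yb 0.0017232858888802285
30.225
```

Contact is furthest in, at TCP x 5.2 mm, for pitch 0 to 0.5, so I keep the panel vertical. I ease the downward load and then press up to 12 N.

```bash
python3 - <<'E'
from h import *
q=ori(YAW,1,.15);Z=.1452
bot.servo_line(box(.0075,0,Z),q,.03);bot.dwell(.1)
for i in range(8):
    fz=np.mean([get_obs()["wrist_force"][2] for _ in range(3)])
    print("Z",round(Z,5),"fz",round(fz,2))
    if fz<3.5:break
    Z+=.0002 if fz<8 else .0004
    bot.servo_line(box(.0075,0,Z),q,.03);bot.dwell(.1)
M0=np.array(get_obs()["ft_torque"]);x=.0075
for i in range(24):
    F=np.array(get_obs()["wrist_force"]);f=F@N
    if 11.7<f<12.6:break
    dx=np.clip((12.2-f)*.00012,-.0006,.0008); x-=dx
    bot.servo_line(box(x,0,Z),q,.03);bot.dwell(.1)
for i in range(4):
    o=get_obs();F=np.array(o["wrist_force"]);M=np.array(o["ft_torque"])-M0;p=np.array(o["position"])
    print(round(o["time_s"],2),"x",round(x,5),"tcp",(p-box(0,0,0))@N,p[2],"f",F@N,F@L,F[2],"yb",-M[2]/(F@N),"h",-(M@L)/(F@N),o["gripper_width"]);bot.dwell(.25)
print(Z)
d=vision.read_camera("scene");cv2.imwrite("pics/s6.png",d["frame"][...,::-1])
cv2.imwrite("pics/p6.png",cv2.resize(d["frame"][160:255,320:400,::-1],(500,594),interpolation=cv2.INTER_CUBIC))
E
```

```text
Z 0.1452 fz 11.75
Z 0.1456 fz 8.25
Z 0.146 fz 6.31
Z 0.1462 fz -0.71
34.42 x 0.00266 tcp 0.005198043706616761 0.14637262025635067 f 12.191808903012257 0.5230506040459045 -10.24748550184832 yb 0.017656756440085818 h 0.16572990651968617 0.009423853360902951
34.67 x 0.00266 tcp 0.005185173098691048 0.14637167762365824 f 11.573309279283782 -0.14671855376540133 -9.732314621319945 yb 0.019536302616890544 h 0.17725175940317556 0.009110195515208482
34.92 x 0.00266 tcp 0.005196119611125553 0.1463500768016034 f 11.397780453579253 -0.36471900566326626 -9.44571854961868 yb 0.016018502550204372 h 0.17967971429553087 0.009022887164125446
35.17 x 0.00266 tcp 0.005187686872868278 0.1463686626024626 f 12.416766590025707 1.3707935029792826 -8.910525293797962 yb 0.014419448051759372 h 0.1641100583633686 0.009121631838670062
0.14620000000000002
```

View pics/p6.png

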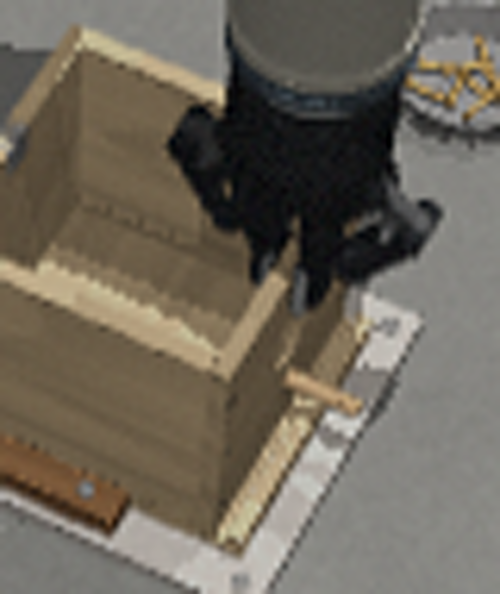

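The push is 12 N and it is flat (TCP x 5.2 mm, load near the middle). But TCP z is 0.1464, up from 0.1454 when bottomed, with a downward pull, so the panel may have risen about 1 mm. I back off, bottom it again, and press while regulating both directions.

```bash
cat >> h.py <<'E'
def meas(n=3):
    v=[]
    for _ in range(n):
        o=get_obs();v.append(o["wrist_force"]);bot.dwell(.02)
    p=np.array(o["position"]);return np.mean(v,0),(p-box(0,0,0))@N,p[2],o
E
python3 - <<'E'
from h import *
q=ori(YAW,1,.15);Z=.1446;x=.007
bot.servo_line(box(x,0,.1462),q,.03);bot.servo_line(box(x,0,Z),q,.03);bot.dwell(.1)
F,tx,tz,o=meas();print("bottom",tx,tz,F@N,F[2],o["time_s"]);M0=np.array(o["ft_torque"])
ok=0
for i in range(45):
    F,tx,tz,o=meas();f=F@N
    print(round(o["time_s"],2),round(x*1e3,2),round(Z*1e3,2),"|",round(tx*1e3,2),round(tz*1e3,2),"f",round(f,1),"fz",round(F[2],1))
    ok=ok+1 if 11.6<f<12.6 and 2<F[2]<8 else 0
    if ok>=2 or o["time_s"]>48:break
    if ok:continue
    x-=np.clip((12.1-f)*.00013,-.0005,.0007);Z-=np.clip((5-F[2])*.0001,-.0002,.0004)
    bot.servo_line(box(x,0,Z),q,.03);bot.dwell(.04)
M=np.array(o["ft_torque"])-M0;print("yb",-M[2]/f,"lat",F@L,"w",o["gripper_width"])
E
```

```text
bottom 0.007203602884440476 0.14540765493343327 -0.777627472391461 5.345155515809779 36.15
36.2 7.0 144.6 | 7.21 145.43 f -0.3 fz 5.5
36.54 6.3 144.65 | 6.89 145.42 f 0.5 fz 5.6
36.88 5.6 144.71 | 6.5 145.42 f 2.4 fz 5.6
37.23 4.9 144.77 | 5.86 145.42 f 2.9 fz 5.3
37.57 4.2 144.8 | 5.24 145.42 f 4.7 fz 5.8
37.91 3.5 144.88 | 5.2 145.43 f 8.0 fz 2.4
38.25 2.97 144.62 | 5.2 145.44 f 10.3 fz 2.8
38.59 2.74 144.41 | 5.18 145.39 f 10.8 fz 4.0
38.93 2.57 144.31 | 5.2 145.4 f 10.8 fz 4.0
39.27 2.4 144.21 | 5.19 145.4 f 10.7 fz 4.1
39.62 2.22 144.13 | 5.21 145.42 f 11.1 fz 4.2
39.96 2.09 144.05 | 5.19 145.41 f 12.6 fz 4.8
40.3 2.16 144.03 | 5.19 145.42 f 11.2 fz 4.9
40.64 2.05 144.02 | 5.19 145.42 f 12.0 fz 4.7
40.69 2.05 144.02 | 5.19 145.42 f 12.3 fz 4.5
yb 0.013309527662136039 lat -0.3805908160522279 w 0.009030983901904417
```

It is bottomed (z 0.1454), flat (x 5.19 mm, unchanged as the force rose), and pushing about 12 N with the load near the middle. Before contact I saw 2–3 N of groove friction, so I add about 1 N. Then I hold for over 2 s, check and hand in.

```bash
python3 - <<'E'
from h import *
q=ori(YAW,1,.15)
bot.servo_line(box(.00188,0,.14405),q,.03)
for i in range(3):
    bot.dwell(.95);F,tx,tz,o=meas();print(round(o["time_s"],2),tx,tz,"f",F@N,F@L,F[2],o["gripper_width"])
d=vision.read_camera("scene")
cv2.imwrite("pics/p7.png",cv2.resize(d["frame"][150:255,300:440,::-1],(800,600),interpolation=cv2.INTER_CUBIC))
E
```

```text
41.94 0.0051735227699620506 0.14539967783262517 f 12.559897774490217 -0.9040734942494907 3.606999788649046 0.00908689260078052
42.94 0.00519120868273357 0.14539802320571138 f 12.735470685753063 -1.4852908949335728 3.855174792981723 0.009015134339043225
43.94 0.005183712515807469 0.14542155038080232 f 12.82059055029256 -1.1894724044973384 3.6494826824701803 0.009242557423512245
```

View pics/p7.png

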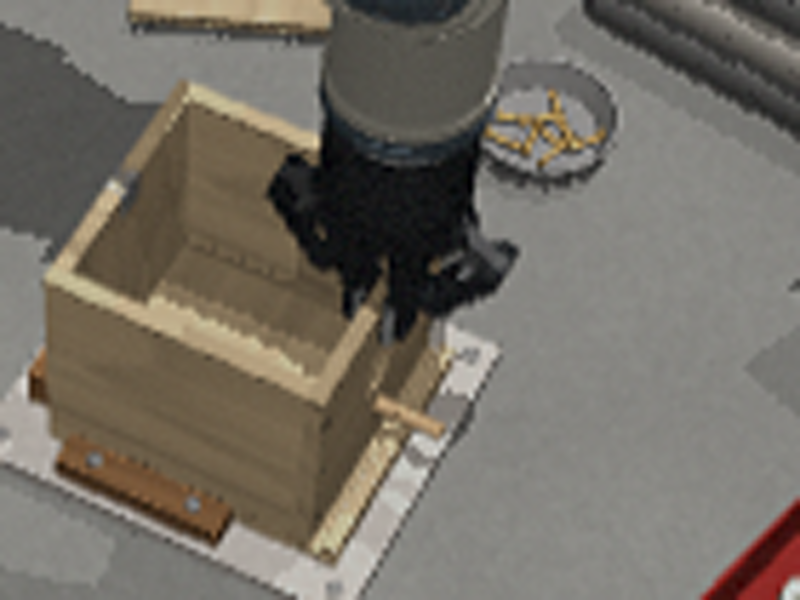

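The panel closes the box front: right end flush at (310–330, 395–405), no gap, top level with the side board, perch outward at (410,412). The push is steady, so I hand in.

```bash
python3 -c "
from workcell import hand_in;hand_in()"
```

```text
the job is handed in; nothing more can be done
```

I took the wooden front panel out of the rack's near slot and stood it in the groove with the perch outwards. It was still gripped and pressed against both side boards when I handed in, at about 44 s.

**Last checks:**
- **Push:** it held steady at 12.6–12.8 N over the final 2–3 s, with about 3.7 N down into the groove. I set it slightly above 12 N because friction in the groove takes some of the push, so the force on the side boards is probably 10–13 N.
- **Seating:** the panel is fully down, at TCP z 0.1454 m (0.145 expected), and stayed there.
- **Flat against the boards:** the panel stopped moving in as the force rose. At about 12 N the load sat 13 mm off the middle, so both side boards carry it.
- **Flush ends:** the camera showed the right end level with the side board to under 1 mm before the press, and it still looked flush after. The left end was hidden by the arm, so I did not see it directly.

**What disagreed:**
- The first camera estimate of the box was 5 mm and 0.5° off. I corrected it by touching the side boards lightly.
- In a first press the panel may have risen about 1 mm, so I bottomed it again and pressed again.
- The pitch test was noisy. I set the panel almost vertical (0.15°), where it went in furthest.

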